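# Take the brass casting out of its mould

### The arm

A 6-joint arm with a two-finger parallel gripper is mounted at the origin on a cart in front of the work surface, level with it; the furniture and walls round the work are solid. World frame = base frame: x ahead of the robot, y to its left, z up, the work surface at z = 0. Lengths are in m, angles in rad, forces in N, time in s.
With the tool pointing down it reaches from about 0.35 to 0.85 m from the base axis. Payload 8.1 kg.
Tool frame: the origin (TCP) lies at the very end of the fingers, on their centre line; the grasp point (between the pads) lies 19 mm behind it (robot.grip_depth is the distance from the TCP to the grasp point, in m); z points along the fingers, y is the line along which they close (so a half turn about z gives the same grasp; the last joint's range is limited). The gripper opens to 93 mm and grips with 3 to 60 N. Pads are 15 mm wide; open, the fingers measure 128 mm over their backs; the gripper's body (75 mm by 188 mm) begins 65 mm behind the grasp point.
Start: joints at [-1.42, 0.13, 1.488, -0, 1.523, -0.085], TCP at [0.14, -0.583, 0.219] pointing down, gripper open.
Joint ranges: [-2.96, 2.96], [-0.89, 2.26], [0.02, 2.5], [-1.34, 4.48], [0, 2.73], [-2.66, 2.66]. Speed limits (rad/s): [2.39, 2.39, 2.79, 3.14, 3.14, 3.14].

### API

Orientations are given as a rotation vector (axis times angle).
In Python, from plant import robot gives the robot as it stands. The module is installed in compiled form; this text tells all that it offers.
- The arm moves only by the shell command python3 -m jog 'ROWS' [FORCE]. ROWS is JSON, a list that holds one entry, the list of rows, each a list of 7 numbers: the turn, a rotation vector about the tool's x, y, z in degrees, then the shift along the tool's x, y, z in cm, then the finger opening in cm, from 0 to 9.3. A call has 1 to 5 rows; each row shifts and turns the commanded pose from where the row before left it, along the tool's axes as they then stand; what a row does not reach is not made up. A row lasts 1/12 s, in which the tool goes at most 41.7 mm and 7.16 degrees, less where a joint would pass 70% of its speed; a pose out of reach is approached as far as the arm can. A call is refused whole if a number of a shift passes 4.17 or a number of a turn 7.16, either way. A call with a gripper value outside its range is refused whole. The fingers move at their own pace and stop on an object; FORCE is the grip in N (left out, the last holds). Time passes only in rows, so rows that do not move let the fingers close. It gives the time, the measured TCP pose, the force and the opening at its end, in the units of the state.
- robot.read_state(): the state, without advancing time (a new reading comes with each control period).
- robot.read_camera(name): name is "side" or "top"; returns a dict with "img" (420x560x3 uint8, red, green, blue), "fx", "fy", "cx", "cy" (pixels), "extrinsics" (4x4, takes a point from camera to world coordinates). Camera axes: x right, y up, looking along -z (the intrinsics and any distortion apply to the point x, -y, -z); pixel columns grow to the right and rows downward; lengths in m; the calibration is good to about 2 mm. A picture is of the moment at which its call begins. There is no depth.
- robot.close_job(): hands the job in, once; it reports no verdict.
Trained networks look in a picture, given as the dict that the camera call returned (one of the last four; its "shot" number tells which), for a name from the list of things; names that differ only in an ending like _2 or _b are one class to them, and where a whole thing is asked for, a point or a joint stands for the part that bears it (a point fixed in the world has none). Each returns a list of dicts, best first, with "confidence" (0 to 1); they miss things now and then, are a little off and sometimes report something else, mostly with a low value. They report only what shows in the picture. A call takes as long as a camera call. They do not tell look-alikes from the thing itself.
- robot.masks_of(picture, label): "pixels" (420x560 bool, what is visible of it) and "point" ([column, row] in pixels, amid what is visible of it).
- robot.pinpoint(picture, label): "point" ([column, row] in pixels: a listed point, or the origin of a listed thing).
The state is a dict: "t": time; "q": joint angles; "dq": joint speeds; "joint_torque": joint torques, N m; "tool_pos": TCP position; "orientation": TCP orientation; "force": force on the tool from outside, world axes, zero at the start; "wrist_torque": the same for the moment, N m; "opening": finger opening in m.
Only numpy, scipy, OpenCV 4.12 (cv2) and the standard library are available. Lean on these libraries where they do the work, as an engineer would, in place of code of your own. Each camera call takes 0.05 s, during which the arm holds its last target. There are 200 camera calls.

### The job

Two cast eye brackets are sitting in their open moulds. Lift the brass-coloured one out of its mould and set it down on its foot, lug upwards, in the wooden tray, without dropping it. Leave the grey aluminium bracket sitting in its own mould.

Things in the scene. Friction and masses are not known exactly. Their poses are not given: they have to be found in the camera images.
- brass_bracket: Brass (yellow) cast bracket, loose, 0.25 kg. Foot plate 80 (x) x 40 (y) x 10 mm; on its middle an upright lug 12 mm thick (y), 40 mm wide (x), flat sides, rounded top, 48 mm high over the underside. Origin: centre of the foot's underside; z up. At the start the foot lies flush in the mould's cavity, 2 mm play all round, nothing holding it; the lug stands 38 mm out.
- aluminium_bracket: The other bracket, same shape, size and axes but silver-grey aluminium, sitting in the other, identical mould. It stays there.
- brass_die: Fixed dark steel mould half under the brass bracket: 110 (x) x 80 (y) x 30 mm high, cavity 84 x 44 mm, 10 mm deep (its floor 20 mm over the bench), the bracket's axes along its own. Guide pins 10 mm thick, 12 mm high at corners (46, 31) and (-46, -31) mm. Origin: centre of its underside, on the bench. The two moulds may change places.
- tray: Fixed shallow wooden tray, empty, open at the top: 160 (x) x 120 (y) x 22 mm high, walls and floor 5 mm thick, inside 150 x 110 mm. Origin: centre of its underside, on the bench (inner floor 5 mm higher); z up.
Things that resemble listed ones, but are neither listed nor needed, are in the scene too. There is more than one size of the brass_bracket; the one meant has the size given above.

How it is judged:
On the way:
1. the brass bracket is lifted clear of its mould (underside at least 15 mm over the mould's top face) (z of brass_bracket in the frame of brass_die above 0.045 m), for 0.1 s.
At the end, for the whole second after the job is handed in: The brass bracket stands at rest on its foot anywhere inside the tray (origin within the inner walls, underside within 4 mm of the tray's floor, upright within 10 degrees), and the aluminium bracket is still in its own mould (within 12 mm of where it was, upright within 10 degrees) (z of brass_bracket in the frame of tray between 0 and 0.009 m and x of brass_bracket in the frame of tray between -0.075 and 0.075 m and y of brass_bracket in the frame of tray between -0.055 and 0.055 m and angle between each of brass_bracket, aluminium_bracket's own z axis and vertical below 0.175 rad and linear speed of brass_bracket below 0.02 m/s and distance of aluminium_bracket from where it was at the start of the episode below 0.012 m); the robot touches nothing.
It fails at once if the brass bracket is dropped (falls freely, out of the fingers, faster than 0.6 m/s: from about 20 mm or more) (linear speed of brass_bracket above 0.6 m/s and contact force between the fingers and brass_bracket below 0.1 N).
It fails at once if the aluminium bracket is lifted or pushed out of its mould (moved more than 20 mm) (distance of aluminium_bracket from where it was at the start of the episode above 0.02 m).
It also fails if it takes over 35 s, if anything falls off the work surface, if the arm or the gripper's body presses on something with over 40 N, if the wrist force passes 120 N, or if a joint passes its speed limit or range.

## Working session

There is one attempt and no reset: what is moved stays moved. The work goes in short steps, Python scripts to look and compute and a shell command to move; the robot and the scene stay as the last step left them, time stands still between calls to the robot, and variables do not carry over. Pictures are saved under pics/ and viewed, on a budget of 10 in all, crops included, one or two more only if the job needs it, and the job is handed in when it is done.

```bash
mkdir -p pics; cat > h.py <<'E'
import numpy as np, cv2
from plant import robot
def ray(p,uv):
    E=np.array(p["extrinsics"]); d=np.array([(uv[0]-p["cx"])/p["fx"],-(uv[1]-p["cy"])/p["fy"],-1.])
    return E[:3,3],E[:3,:3]@d
def onz(p,uv,z):
    o,d=ray(p,uv); return o+d*(z-o[2])/d[2]
def tri(a,ua,b,ub):
    o,d=ray(a,ua);q,e=ray(b,ub)
    s=np.linalg.lstsq(np.c_[d,-e],q-o,rcond=None)[0]
    x,y=o+s[0]*d,q+s[1]*e
    return (x+y)/2,np.linalg.norm(x-y)
def proj(p,X):
    E=np.array(p["extrinsics"]);c=E[:3,:3].T@(np.array(X)-E[:3,3])
    return np.array([p["cx"]+p["fx"]*c[0]/-c[2],p["cy"]+p["fy"]*-c[1]/-c[2]])
def save(p,n): cv2.imwrite("pics/"+n,p["img"][:,:,::-1])
E
python3 - <<'E'
from h import *
np.set_printoptions(precision=3,suppress=True)
for n in("side","top"):
    p=robot.read_camera(n);save(p,n+"0.png");print(n,p.keys(),p["fx"],np.array(p["extrinsics"]))
    for l in("brass_bracket","aluminium_bracket","brass_die","tray"):
        print(l,[(np.round(d["point"]),round(d["confidence"],2)) for d in robot.pinpoint(p,l)],[(np.round(d["point"]),int(d["pixels"].sum()),round(d["confidence"],2)) for d in robot.masks_of(p,l)])
print(robot.read_state())
E
```

```text
side dict_keys(['img', 'fx', 'fy', 'cx', 'cy', 'extrinsics', 'shot']) 389.492601274934 [[ 0.997  0.034 -0.063  0.449]
 [-0.071  0.619 -0.782 -0.963]
 [ 0.013  0.785  0.619  0.638]
 [ 0.     0.     0.     1.   ]]
brass_bracket [(array([276., 220.]), 0.95), (array([330., 236.]), 0.86), (array([234., 310.]), 0.85)] [(array([231., 306.]), 477, 0.81), (array([275., 219.]), 471, 0.64), (array([331., 235.]), 292, 0.61)]
aluminium_bracket [(array([290., 181.]), 0.89)] [(array([288., 180.]), 338, 0.62)]
brass_die [(array([278., 232.]), 0.75)] [(array([279., 234.]), 885, 0.76)]
tray [(array([305., 290.]), 0.79)] [(array([305., 289.]), 3917, 0.76)]
top dict_keys(['img', 'fx', 'fy', 'cx', 'cy', 'extrinsics', 'shot']) 415.9664097753003 [[ 0.018  0.987 -0.162  0.349]
 [-0.999  0.022  0.022 -0.208]
 [ 0.026  0.162  0.986  0.986]
 [ 0.     0.     0.     1.   ]]
brass_bracket [(array([297., 174.]), 0.83), (array([382., 273.]), 0.8), (array([287., 226.]), 0.59)] [(array([282., 225.]), 596, 0.8), (array([384., 272.]), 315, 0.69), (array([299., 171.]), 299, 0.61)]
aluminium_bracket [(array([208., 203.]), 0.72)] [(array([208., 203.]), 633, 0.82), (array([370., 208.]), 3395, 0.46)]
brass_die [(array([284., 228.]), 0.61)] [(array([294., 233.]), 978, 0.68)]
tray [(array([369., 207.]), 0.83)] [(array([369., 211.]), 3495, 0.93)]
{'t': 0.9, 'q': array([-1.42 ,  0.13 ,  1.488,  0.   ,  1.523, -0.085]), 'dq': array([-0.001,  0.   ,  0.001,  0.   , -0.   , -0.001]), 'joint_torque': array([ -0.001, -55.975, -49.206,   0.077,   0.023,  -0.   ]), 'tool_pos': array([ 0.14 , -0.583,  0.219]), 'orientation': array([3.12, 0.37, 0.  ]), 'force': array([-0.553, -0.046,  0.403]), 'wrist_torque': array([ 0.03 ,  0.008, -0.05 ]), 'opening': 0.09321473909926142}
```

View pics/top0.png

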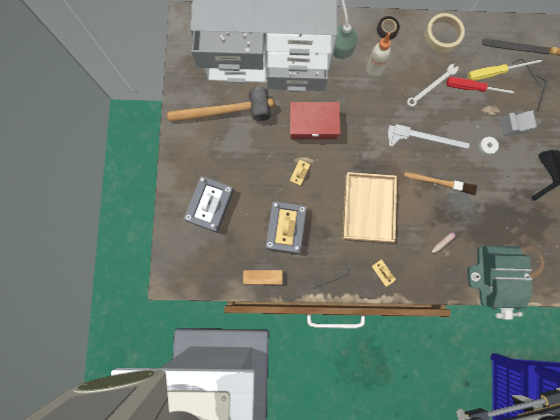

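View pics/side0.png

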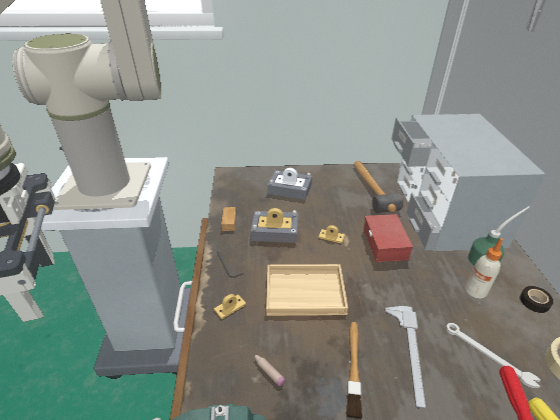

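The top view shows the brass bracket in its mould at (287,226), the aluminium one at (208,203) and the tray at (370,208). The two small brass look-alikes lie loose at (300,172) and (384,272). In the side view the brass bracket is at (275,220). The arm is clear of the scene.

```bash
python3 - <<'E'
from h import *
np.set_printoptions(precision=4,suppress=True)
t=robot.read_camera("top");s=robot.read_camera("side")
print({k:t[k] for k in("fx","fy","cx","cy")})
def near(l,p,uv,f): 
    r=[d for d in f(p,l) if np.linalg.norm(np.array(d["point"])-uv)<15]
    return r[0] if r else None
for l,u,v in(("brass_bracket",(287,226),(275,220)),("brass_die",(287,228),(278,232)),("tray",(370,208),(305,290)),("aluminium_bracket",(208,203),(290,181))):
    a,b=near(l,t,u,robot.pinpoint),near(l,s,v,robot.pinpoint)
    if a and b: print(l,a["point"],b["point"],tri(t,a["point"],s,b["point"]))
    for p,w,z in((t,u,.02),(s,v,.02)):
        m=near(l,p,w,robot.masks_of)
        if m:
            ys,xs=np.nonzero(m["pixels"]);zz={"brass_bracket":.03,"brass_die":.03,"tray":.022,"aluminium_bracket":.03}[l]
            P=np.array([onz(p,c,zz)[:2] for c in np.c_[xs,ys]],dtype=np.float32)
            print("  ",p["shot"],l,cv2.minAreaRect(P*1000))
a=cv2.resize(t["img"][190:265,240:330],None,fx=8,fy=8,interpolation=cv2.INTER_CUBIC)[:,:,::-1]
cv2.imwrite("pics/ct.png",a)
b=cv2.resize(s["img"][195:255,235:315],None,fx=9,fy=9,interpolation=cv2.INTER_CUBIC)[:,:,::-1]
cv2.imwrite("pics/cs.png",b)
E
```

```text
{'fx': 415.9664097753003, 'fy': 415.9664097753003, 'cx': 287.90058073387775, 'cy': 214.63930781214623}
brass_bracket [286.0, 227.2] [275.6, 221.4] (array([ 0.479 , -0.2254,  0.0303]), np.float64(0.004349593405360009))
   3 brass_bracket ((478.8984069824219, -225.49462890625), (41.344913482666016, 80.97684478759766), 83.93075561523438)
   4 brass_bracket ((479.53131103515625, -208.63514709472656), (77.01869201660156, 79.45108032226562), 83.12109375)
brass_die [283.4, 228.1] [275.7, 230.3] (array([ 0.4802, -0.2199, -0.0031]), np.float64(0.0025393756002244803))
   3 brass_die ((478.5569152832031, -223.2004852294922), (81.63652038574219, 112.4049301147461), 83.43251037597656)
   4 brass_die ((477.8465576171875, -237.17953491210938), (121.39315795898438, 113.83293151855469), 84.17532348632812)
tray [373.4, 208.5] [306.5, 290.8] (array([ 0.5319, -0.4339,  0.0128]), np.float64(0.006271413434134589))
   3 tray ((531.9421997070312, -421.87298583984375), (122.67361450195312, 161.92088317871094), 87.06083679199219)
   4 tray ((531.5525512695312, -433.912353515625), (137.94618225097656, 159.886474609375), 87.03791809082031)
aluminium_bracket [206.8, 200.9] [289.3, 182.7] (array([ 0.5329, -0.0381,  0.0186]), np.float64(0.007553242295195809))
   3 aluminium_bracket ((529.863037109375, -43.26609802246094), (41.19384765625, 80.39460754394531), 73.29292297363281)
   4 aluminium_bracket ((537.8927612304688, -23.14830780029297), (84.02356719970703, 79.75313568115234), 70.36249542236328)
```

View pics/ct.png

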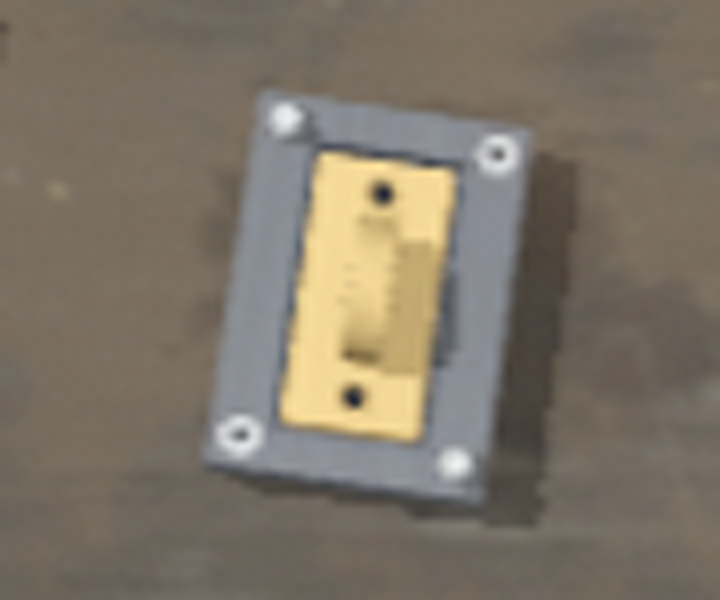

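View pics/cs.png

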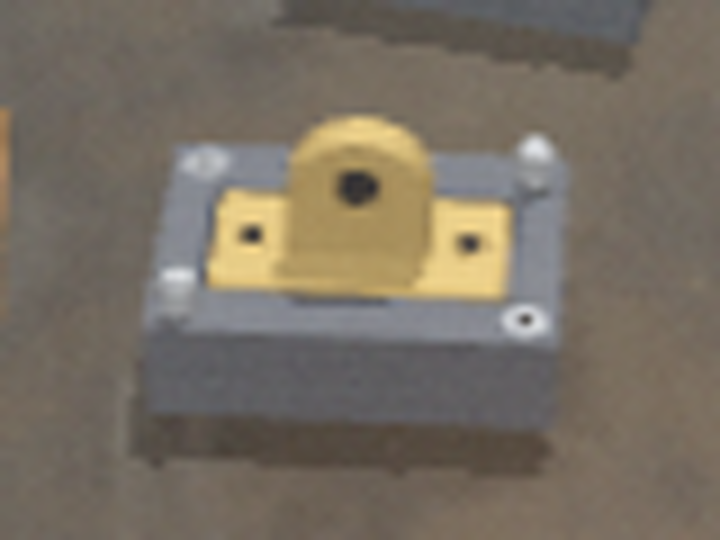

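The crops show the foot flush in the mould, with screw holes at top (287.8,214.1) and (284.1,239.6), and side (262.8,221.0) and (287.1,222.0). The lug runs along the mould's long axis. The mask size of 41x81 mm confirms this is the right bracket.

```bash
python3 - <<'E'
from h import *
np.set_printoptions(precision=4,suppress=True)
t=robot.read_camera("top");s=robot.read_camera("side")
A=tri(t,(287.75,214.1),s,(287.1,222.0));B=tri(t,(284.1,239.6),s,(262.8,221.0))
print(A,B,(A[0]+B[0])/2,np.degrees(np.arctan2(*(A[0]-B[0])[1::-1])))
# tray top corners
for p in(t,s):
    m=robot.masks_of(p,"tray")[0]["pixels"].astype(np.uint8)
    h=cv2.findContours(m,0,2)[0];h=cv2.convexHull(max(h,key=cv2.contourArea));print(cv2.approxPolyDP(h,6,True)[:,0].tolist())
E
python3 -m jog '[[[0,0,6.5,0,0,0,6],[0,0,6.5,0,0,0,6],[0,0,6.6,0,0,0,6],[0,0,0,2,-3,0,6],[0,0,0,2,-3,0,6]]]' 25
```

```text
(array([ 0.5084, -0.229 ,  0.0303]), np.float64(0.001515490386039697)) (array([ 0.4489, -0.2216,  0.0301]), np.float64(0.001964692512650378)) [ 0.4786 -0.2253  0.0302] -7.042463842521219
[[346, 173], [395, 177], [391, 242], [342, 237]]
[[339, 267], [345, 313], [267, 313], [268, 266]]
t: 2.42
tool_pos: [0.1857, -0.528, 0.2181]
orientation: [-3.136, 0.173, 0.0]
force: [0.5, 0.2, 0.9]
opening: 0.0642
```

```bash
python3 -m jog '[[[0,0,0,2.2,-2.8,0,6],[0,0,0,2.2,-2.8,0,6],[0,0,0,2.2,-2.8,0,6],[0,0,0,2.2,-2.8,0,6],[0,0,0,2.2,-2.8,0,6]]]'; python3 -m jog '[[[0,0,0,2.2,-2.8,0,6],[0,0,0,2.2,-2.8,0,6],[0,0,0,2.2,-2.8,0,6],[0,0,0,2.2,-2.8,1,6],[0,0,0,2.2,-2.8,1.5,6]]]';python3 -m jog '[[[0,0,0,1.9,-2.6,1.5,6],[0,0,0,1.9,-2.6,1.5,6],[0,0,0,0,0,1.5,6],[0,0,0,0,0,1,6],[0,0,0,0,0,0,6]]]'
```

```text
t: 2.83
tool_pos: [0.3115, -0.3991, 0.2188]
orientation: [3.137, -0.167, 0.001]
force: [0.5, 0.3, -0.1]
opening: 0.0598
t: 3.25
tool_pos: [0.4368, -0.2722, 0.1955]
orientation: [3.135, -0.167, 0.005]
force: [0.5, -1.2, 0.1]
opening: 0.0599
t: 3.67
tool_pos: [0.4766, -0.2243, 0.1359]
orientation: [-3.135, 0.165, 0.006]
force: [0.1, -0.2, -0.4]
opening: 0.0602
```

```bash
python3 -m jog '[[[0,0,0,0.2,0.1,2,6],[0,0,0,0,0,2,6],[0,0,0,0,0,2,6],[0,0,0,0,0,1.5,6],[0,0,0,0,0,0,6]]]'; python3 -c "
from h import *
s=robot.read_camera('side');cv2.imwrite('pics/s1.png',cv2.resize(s['img'][130:280,190:390],None,fx=4,fy=4,interpolation=2)[:,:,::-1])"
```

```text
t: 4.08
tool_pos: [0.4775, -0.2265, 0.061]
orientation: [-3.135, 0.17, 0.007]
force: [-0.2, 0.6, -0.6]
opening: 0.0599
```

View pics/s1.png

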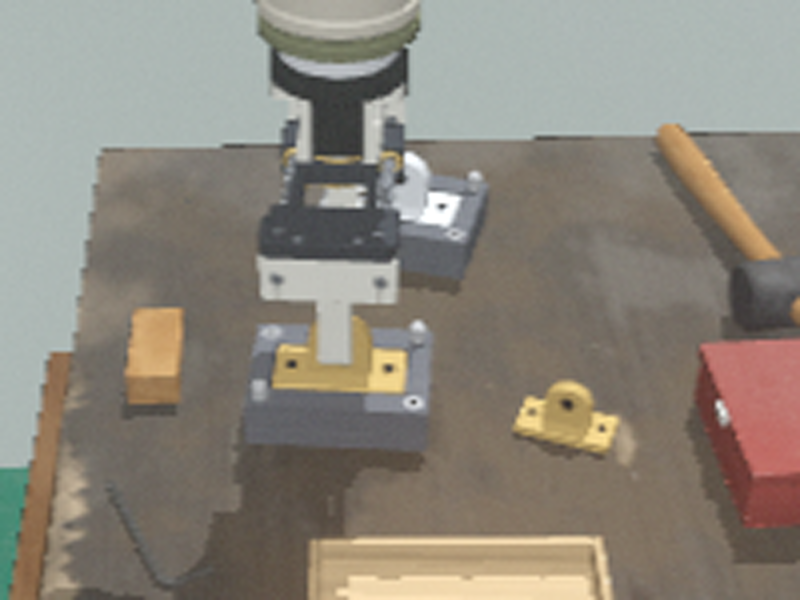

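The picture shows the near finger at (335,340), in front of the lug, which spans columns 315–370. It is about 2 mm short of the lug's middle, and nothing else is close by. Next I go down and grip.

```bash
python3 -m jog '[[[0,0,0,0.2,0,0.9,4],[0,0,0,0,0,0.9,4],[0,0,0,0,0,0.8,4],[0,0,0,0,0,0,3],[0,0,0,0,0,0,2]]]' 10;  python3 -m jog '[[[0,0,0,0,0,0,1],[0,0,0,0,0,0,0.5],[0,0,0,0,0,0,0.5],[0,0,0,0,0,0,0.5],[0,0,0,0,0,0,0]]]' 10;  python3 -m jog '[[[0,0,0,0,0,0,0],[0,0,0,0,0,0,0],[0,0,0,0,0,0,0],[0,0,0,0,0,0,0],[0,0,0,0,0,0,0]]]' 30
```

```text
t: 4.55
tool_pos: [0.4815, -0.2264, 0.0371]
orientation: [-3.137, 0.167, 0.002]
force: [0.1, 0.8, -0.2]
opening: 0.0313
t: 4.97
tool_pos: [0.4824, -0.2267, 0.0382]
orientation: [3.137, -0.167, 0.001]
force: [0.4, 2.0, 3.0]
opening: 0.012
t: 5.38
tool_pos: [0.4824, -0.2267, 0.0382]
orientation: [3.137, -0.167, 0.001]
force: [-0.9, 1.8, 5.5]
opening: 0.0123
```

```bash
python3 -m jog '[[[0,0,0,0,0,-0.4,0],[0,0,0,0,0,-0.6,0],[0,0,0,0,0,-0.8,0],[0,0,0,0,0,-1,0],[0,0,0,0,0,-1,0]]]' 30;  python3 -m jog '[[[0,0,0,0,0,-1.2,0],[0,0,0,0,0,-1.2,0],[0,0,0,0,0,-1,0],[0,0,0,0,0,0,0],[0,0,0,0,0,0,0]]]'; python3 - <<'E'
from h import *
np.set_printoptions(precision=4,suppress=True)
t=robot.read_camera("top");s=robot.read_camera('side');cv2.imwrite('pics/s2.png',cv2.resize(s['img'][130:330,190:390],None,fx=3,fy=3,interpolation=2)[:,:,::-1])
for a,b in zip([(346,173),(395,177),(391,242),(342,237)],[(268,266),(0,0)]+[(0,0)]*2): print(onz(t,a,.022))
for b in [[339,267],[345,313],[267,313],[268,266]]: print("s",onz(s,b,.022))
E
```

```text
t: 5.8
tool_pos: [0.4818, -0.2266, 0.0765]
orientation: [-3.137, 0.167, 0.001]
force: [0.6, -0.7, -2.6]
opening: 0.0116
t: 6.22
tool_pos: [0.4827, -0.2271, 0.1108]
orientation: [3.136, -0.167, 0.003]
force: [0.3, -0.7, -3.1]
opening: 0.0118
[ 0.612 -0.367  0.022]
[ 0.6051 -0.4851  0.022 ]
[ 0.4483 -0.472   0.022 ]
[ 0.4576 -0.357   0.022 ]
s [ 0.612  -0.3788  0.022 ]
s [ 0.6021 -0.5007  0.022 ]
s [ 0.4516 -0.4915  0.022 ]
s [ 0.4577 -0.3667  0.022 ]
```

View pics/s2.png

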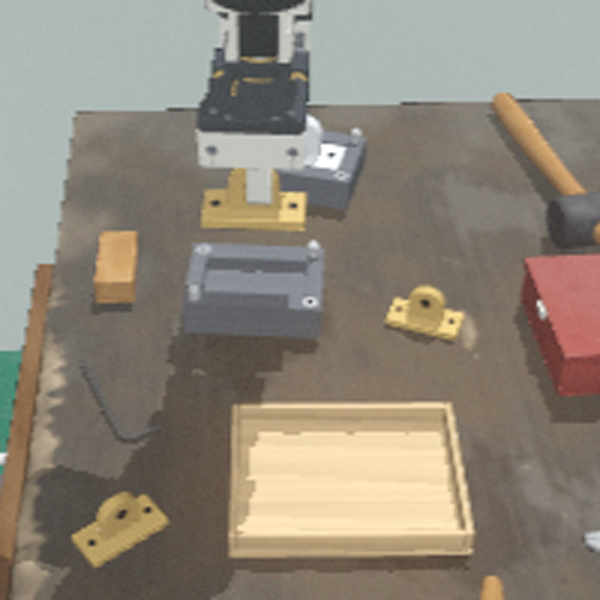

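The picture shows the brass bracket level in the fingers at (255,210), with its mould empty below. The aluminium bracket is still in its own mould at (330,155), and the tray is free. The tray's centre works out at about (0.531, -0.422).

```bash
python3 -m jog '[[[0,0,0,0.5,1.2,0,0],[0,0,0,0.9,2.4,0,0],[0,0,0,1.2,3,0,0],[0,0,0,1.2,3.2,0,0],[0,0,0,1.2,3.2,0,0]]]';  python3 -m jog '[[[0,0,0,1,2.8,0,0],[0,0,0,0.7,2,0,0],[0,0,0,0.3,1,1,0],[0,0,0,0,0,1.5,0],[0,0,0,0,0,1.5,0]]]'; python3 -m jog '[[[0,0,0,0,0,1,0],[0,0,0,0,0,0.5,0],[0,0,0,0,0,0,0],[0,0,0,0,0,0,0],[0,0,0,0,0,0,0]]]'; python3 - <<'E'
from h import *
s=robot.read_camera('side');cv2.imwrite('pics/s3.png',cv2.resize(s['img'][170:370,200:400],None,fx=3,fy=3,interpolation=2)[:,:,::-1])
E
```

```text
t: 6.73
tool_pos: [0.5178, -0.363, 0.1085]
orientation: [-3.137, 0.166, 0.002]
force: [0.1, 0.5, -3.0]
opening: 0.0118
t: 7.15
tool_pos: [0.5311, -0.4217, 0.0676]
orientation: [-3.136, 0.169, 0.001]
force: [0.6, -0.2, -3.4]
opening: 0.0119
t: 7.57
tool_pos: [0.5323, -0.4209, 0.0557]
orientation: [3.136, -0.166, 0.002]
force: [0.2, 0.1, -2.8]
opening: 0.0124
```

View pics/s3.png

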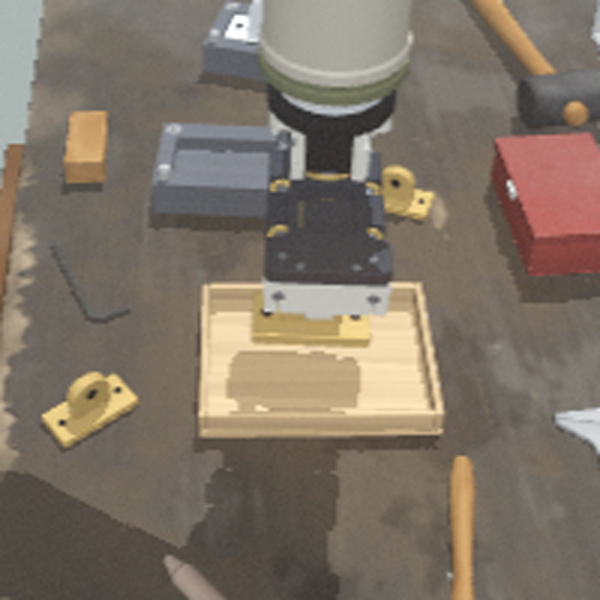

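The bracket hangs level over the tray, clear of the walls, with its foot at (310,325). I lower it until it touches.

```bash
python3 -m jog '[[[0,0,0,0,0,0.8,0],[0,0,0,0,0,0.8,0],[0,0,0,0,0,0.8,0],[0,0,0,0,0,0.4,0],[0,0,0,0,0,0,0]]]';  python3 -m jog '[[[0,0,0,0,0,0.2,0],[0,0,0,0,0,0.1,0],[0,0,0,0,0,0,0],[0,0,0,0,0,0,0]]]'
```

```text
t: 8.03
tool_pos: [0.5304, -0.4199, 0.0242]
orientation: [-3.135, 0.167, 0.004]
force: [0.3, -0.1, -3.7]
opening: 0.0118
t: 8.37
tool_pos: [0.5318, -0.4212, 0.024]
orientation: [3.137, -0.167, 0.001]
force: [0.1, -0.5, -2.9]
opening: 0.0121
```

```bash
python3 -m jog '[[[0,0,0,0,0,0.1,0],[0,0,0,0,0,0.1,0],[0,0,0,0,0,0,0],[0,0,0,0,0,0,0]]]'
```

```text
t: 8.7
tool_pos: [0.5321, -0.4214, 0.0232]
orientation: [3.136, -0.167, 0.001]
force: [-2.0, 2.3, 5.1]
opening: 0.0117
```

Contact: the vertical force went from -3 to +5 N at TCP z = 0.023, the height predicted for the tray floor. I release slowly.

```bash
python3 -m jog '[[[0,0,0,0,0,0,0],[0,0,0,0,0,0,0],[0,0,0,0,0,0,1.5],[0,0,0,0,0,0,2],[0,0,0,0,0,0,3]]]' 8; python3 -m jog '[[[0,0,0,0,0,0,4],[0,0,0,0,0,0,4],[0,0,0,0,0,0,4],[0,0,0,0,0,-0.8,4],[0,0,0,0,0,-1.5,4]]]'; python3 -m jog '[[[0,0,0,0,0,-3,4],[0,0,0,0,0,-3,4],[0,0,0,0,0,-3,4],[0,0,0,-2,-2,-3,4],[0,0,0,-3,-2,-3,4]]]'; python3 -m jog '[[[0,0,0,-4,0,0,4],[0,0,0,-4,0,0,4],[0,0,0,-3,0,0,4],[0,0,0,0,0,0,4],[0,0,0,0,0,0,4]]]'; python3 - <<'E'
from h import *
np.set_printoptions(precision=4,suppress=True)
s=robot.read_camera('side');t=robot.read_camera('top')
cv2.imwrite('pics/e.png',np.hstack([cv2.resize(x,(400,400),interpolation=2) for x in(s['img'][150:350,200:400],t['img'][150:290,265:405])])[:,:,::-1])
for n in("brass_bracket","aluminium_bracket"):
    for d in robot.pinpoint(t,n): print(n,d["point"],onz(t,d["point"],.005 if n[0]=="b" else .02))
    for d in robot.pinpoint(s,n): print(" s",n,d["point"],onz(s,d["point"],.005 if n[0]=="b" else .02))
E
```

```text
t: 9.12
tool_pos: [0.5319, -0.4213, 0.0219]
orientation: [3.137, -0.167, 0.001]
force: [-0.2, -0.1, -0.4]
opening: 0.0228
t: 9.53
tool_pos: [0.5303, -0.4198, 0.043]
orientation: [-3.134, 0.167, 0.005]
force: [-0.3, -0.8, -1.1]
opening: 0.0396
t: 9.95
tool_pos: [0.4901, -0.3787, 0.1945]
orientation: [3.136, -0.167, 0.004]
force: [-0.1, -0.2, 1.3]
opening: 0.0399
t: 10.37
tool_pos: [0.3791, -0.3672, 0.1933]
orientation: [3.135, -0.17, 0.003]
force: [0.6, -0.3, -0.3]
opening: 0.0398
brass_bracket [299.8, 173.2] [ 0.6133 -0.257   0.005 ]
brass_bracket [366.6, 209.6] [ 0.5271 -0.4192  0.005 ]
 s brass_bracket [300.9, 286.6] [ 0.5256 -0.4146  0.005 ]
 s brass_bracket [230.7, 307.3] [ 0.3795 -0.4601  0.005 ]
 s brass_bracket [331.6, 235.3] [ 0.6171 -0.2555  0.005 ]
aluminium_bracket [207.9, 201.9] [ 0.5342 -0.0407  0.02  ]
 s aluminium_bracket [290.6, 184.0] [ 0.5321 -0.0482  0.02  ]
```

View pics/e.png

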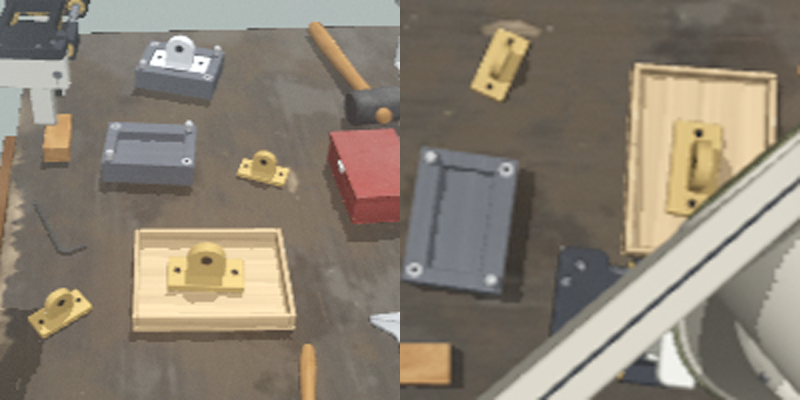

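The side view shows the bracket upright in the tray, with its foot at (205,275) and lug up. The aluminium bracket is still in its mould at (180,55), and the gripper is clear.

```bash
python3 -c "
from plant import robot
robot.close_job()"
```

```text
the job is handed in; nothing more can be done
```

I gripped the brass bracket by its lug and lifted it about 70 mm out of its mould. I then lowered it into the tray until it touched the floor, let go, backed away and handed the job in at about 10.5 s.

- **Brass bracket:** In the last pictures it stands on its foot, lug up. The two views put it at about (0.526, -0.417), within about 10 mm of the tray's centre. The floor contact, at TCP z = 0.023 m, matched the predicted height.
- **Aluminium bracket:** It is still in its mould, untouched. Before and after readings agree within about 10 mm, which is the scatter of the detections.
- **Disagreements:** The early network reading of the mould's origin was about 5 mm off the bracket's in y. The tray and aluminium-bracket readings had 6–8 mm of mismatch between the two views. I used the screw holes for the bracket and the tray's top-view outline instead. The fingers gripped about 4 mm off the middle of the lug, which did no harm.

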